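# Find the loose gearbox bolt and hold its cover open

## Task

The clay mixer's gearbox rattles: one of its three bolts is loose. First slide the plywood guard panel up out of its slotted posts and stand it in the slot of the wooden rack, then tap the bolt heads from above until you find the loose one, the one that sinks when pushed, and push it right down. Lift the cover behind that bolt by its handle to at least 40 degrees and finish while still holding it open for a colleague with the spanner, leaving the other two covers shut and the crockery and brush undisturbed.

Things in the scene. Friction and masses are not known exactly. Their poses are not given: they have to be found in the camera images.
- gearbox: Fixed grey steel gearbox, 220 (x) x 270 (y) x 70 mm high; base flange 250 x 290 x 8. Origin: centre of underside; -x faces the robot. On its deck (z = 70 mm): bolts at x = -75; guard panel at x = -30 in two slotted posts (y = +-100, 50 mm high, 24 x 24 mm, slot 12 mm); covers with handle bars at x = +15, hinges at x = +85.
- guard_center (a point): Centre (half-way up) of the guard, a loose plywood panel 8 mm thick (its x), 202 wide (its y), 110 high (its z), 80 to 160 g. It stands on the gearbox deck, parallel to the gearbox's y, side edges in the slotted posts with 2 mm play each way; straight up it is free of the posts after 50 mm. Its bare top edge is 55 mm above this point.
- rack: Fixed wooden rack: base board 120 (x) x 250 (y) x 12 mm, two beams along y, 22 mm thick, tops 67 mm above the table. Between them one slot 24 mm wide in x, centred on x = 0, open at top and ends, floor 12 mm above the table. Origin: centre of underside. The guard standing in it has its centre 67 mm above the origin, its width along y.
- bolt_a_top (a point): Centre of the flat top of bolt a, the left one (+y, y = +70 mm on the gearbox) seen from the robot. Hexagonal steel head 27 mm across corners, 14 mm proud of a round boss 40 mm wide, 12 mm high; top 26 mm above the deck. The three look alike.
- bolt_a (a joint): How far this bolt has sunk, m: 0 at the start. Tight bolts do not move (under 1.5 mm when pushed). The one loose bolt sinks 10 mm under a push of about 3 N, where it stops, and stays down, its top 4 mm above the boss. Which one is loose changes from run to run.
- bolt_b_top (a point): Centre of the flat top of bolt b, the middle one (y = 0 on the gearbox) seen from the robot. Hexagonal steel head 27 mm across corners, 14 mm proud of a round boss 40 mm wide, 12 mm high; top 26 mm above the deck. The three look alike.
- bolt_b (a joint): How far this bolt has sunk, m: 0 at the start. Tight bolts do not move (under 1.5 mm when pushed). The one loose bolt sinks 10 mm under a push of about 3 N, where it stops, and stays down, its top 4 mm above the boss. Which one is loose changes from run to run.
- bolt_c_top (a point): Centre of the flat top of bolt c, the right one (-y, y = -70 mm on the gearbox) seen from the robot. Hexagonal steel head 27 mm across corners, 14 mm proud of a round boss 40 mm wide, 12 mm high; top 26 mm above the deck. The three look alike.
- bolt_c (a joint): How far this bolt has sunk, m: 0 at the start. Tight bolts do not move (under 1.5 mm when pushed). The one loose bolt sinks 10 mm under a push of about 3 N, where it stops, and stays down, its top 4 mm above the boss. Which one is loose changes from run to run.
- cover_a_bar (a point): Middle of the handle bar of cover a, behind bolt a: aluminium flap 85 (x) x 50 (y) x 6 mm, 150 g, on the deck, hinged at its far (+x) edge. Bar: round, 10 mm thick, 40 mm along y between two uprights, 42 mm above the deck, 35 mm above the flap. Hinge axis along y, 70 mm further in +x and 38 mm below this point when shut. The bar can turn in the grip.
- cover_a (a joint): Opening angle of cover a in rad: 0 shut, growing as its near (-x) edge rises; stops at 1.45. It swings freely and falls shut by its weight when let go.
- cover_b_bar (a point): Middle of the handle bar of cover b, behind bolt b: aluminium flap 85 (x) x 50 (y) x 6 mm, 150 g, on the deck, hinged at its far (+x) edge. Bar: round, 10 mm thick, 40 mm along y between two uprights, 42 mm above the deck, 35 mm above the flap. Hinge axis along y, 70 mm further in +x and 38 mm below this point when shut. The bar can turn in the grip.
- cover_b (a joint): Opening angle of cover b in rad: 0 shut, growing as its near (-x) edge rises; stops at 1.45. It swings freely and falls shut by its weight when let go.
- cover_c_bar (a point): Middle of the handle bar of cover c, behind bolt c: aluminium flap 85 (x) x 50 (y) x 6 mm, 150 g, on the deck, hinged at its far (+x) edge. Bar: round, 10 mm thick, 40 mm along y between two uprights, 42 mm above the deck, 35 mm above the flap. Hinge axis along y, 70 mm further in +x and 38 mm below this point when shut. The bar can turn in the grip.
- cover_c (a joint): Opening angle of cover c in rad: 0 shut, growing as its near (-x) edge rises; stops at 1.45. It swings freely and falls shut by its weight when let go.
- bowl: Bystander: terracotta bowl, 100 mm across, 45 mm high. Origin: centre of its underside.
- cup: Bystander: white ceramic cup, 76 mm across, 85 mm high. Origin: centre of its underside.
- brush: Bystander: brush lying on the table to the right of the gearbox; origin on its underside.

How it is judged:
By the outcome, as a careful person would: the job done as asked, in the order asked, and still so for the second after the job is handed in, while the arm keeps its last pose, push and grip.
It also fails if it takes over 64 s, if anything falls off the work surface, if the arm or the gripper's body presses on something with over 40 N, if the wrist force passes 120 N, or if a joint passes its speed limit or range.

## Robot

A 6-joint arm with a two-finger parallel gripper is mounted at the origin on the work surface. World frame = base frame: x ahead of the robot, y to its left, z up, the work surface at z = 0. Lengths are in m, angles in rad, forces in N, time in s.
With the tool pointing down it reaches from about 0.275 to 0.85 m from the base axis. Payload 19 kg.
Tool frame: the origin (TCP) lies midway between the tips of the shut fingers; the grasp point (between the pads) lies 19 mm behind it; z points along the fingers, y is the direction in which the jaws open and shut (so a half turn about z gives the same grasp; the last joint's range is limited). The gripper opens to 85 mm and grips with 20 to 120 N. Pads are 22 mm wide; open, the fingers measure 114 mm over their backs; the gripper's body (76 mm by 85 mm) begins 54 mm behind the grasp point. The pads swing forward as they close: fully open they stand 13 mm farther back than shut.
Start: joints at [1.059, 0.15, 1.437, -0, 1.554, -0.134], TCP at [0.212, 0.534, 0.231] pointing down, gripper open.
Joint ranges: [-2.8, 2.8], [-0.68, 2.1], [0.12, 2.68], [-1.39, 4.53], [0.16, 2.79], [-2.81, 2.81]. Speed limits (rad/s): [1.89, 1.89, 2.22, 3.01, 3.01, 3.01].

## Interface

Orientations are given as a 3x3 rotation matrix whose columns are the frame's x, y, z axes.
In Python, from bench import bot, fingers, kin, imaging, finder gives the robot as it stands. Calls block until the motion is done:
- bot.reach(position, orientation): joint-space move of the TCP to a pose.
- bot.movel(position, rot=None, rate=0.15): straight line of the TCP; rot=None keeps the orientation; rate is the mean speed in m/s.
- bot.set_joints(angles): joint-space move.
- fingers.gripper_to(opening, squeeze=None): finger opening in m; squeeze is the grip in N (None keeps the last); returns when the fingers have stopped.
- bot.wait(seconds).
- kin.solve_ik(position, orientation): joint angles nearest the present ones, or None.
- imaging.snapshot(name): name is "scene" or "top" or "wrist"; returns (picture, depth): 420x560x3 uint8, red, green, blue; 420x560 float32, m along the optical axis (not along the pixel's ray), 0 where there is no reading.
- imaging.calibration(name): a dict with "fov_y" (degrees; the focal length in pixels is half the picture's height over the tangent of half this angle, whatever the lens; pixels are square), "cx", "cy" (the principal point, pixels), "cam_to_world" (4x4, takes a point from camera to world coordinates). Camera axes: x right, y up, looking along -z (the intrinsics and any distortion apply to the point x, -y, -z); pixel columns grow to the right and rows downward; lengths in m; the calibration is good to about 2 mm. The wrist camera is an equidistant fisheye: a pixel r from the principal point sees the ray r / f radians off the axis. A picture is of the moment at which its call begins: read the wrist's pose just before it. calibration takes no time and is no camera call; for the wrist camera it gives the pose at the moment of the call.
A pose or a line that the arm cannot do raises bot.PlanningError and nothing moves.
- bot.sign_off(): hands the job in, once; it reports no verdict.
Trained networks look in the newest picture that a camera, given by its name, has taken for a name from the list of things; names that differ only in an ending like _2 or _b are one class to them, and where a whole thing is asked for, a point or a joint stands for the part that bears it (a point fixed in the world has none). Each returns a list of dicts, best first, with "p" (0 to 1); they miss things now and then, are a little off and sometimes report something else, mostly with a low value. They report only what shows in the picture. A call takes as long as a camera call.
- finder.spot_in(camera, name): "xyz" ([x, y, z] in m, in world coordinates, good to about 4 mm: the middle of the surface that is visible of it).
Readings, each from a call of its own:
- bot.current_time(): time.
- bot.current_joint_positions(): joint angles.
- bot.current_qd(): joint speeds.
- bot.current_joint_efforts(): joint torques, N m.
- bot.current_eef_pos(): TCP position.
- bot.current_orientation(): TCP orientation.
- bot.current_ft_force(): force on the tool from outside, world axes, zero at the start.
- bot.current_torque(): the same for the moment, N m.
- bot.current_gripper_width(): finger opening in m.
Only numpy, scipy, OpenCV 4.12 (cv2) and the standard library are available. Lean on these libraries where they do the work, as an engineer would, in place of code of your own. Each camera call takes 0.05 s, during which the arm holds its last target.

## Working session

There is one attempt and no reset: what is moved stays moved. The work goes in short steps, each a Python script; the robot and the scene stay as the last script left them, time stands still between calls to the robot, and variables do not carry over. Pictures are saved under pics/ and viewed, and the job is handed in when it is done.

```bash
ls; mkdir -p pics; python3 - <<'E'
from bench import bot, fingers, kin, imaging, finder
import cv2,numpy as np
print(bot.current_time())
for n in ["scene","top"]:
    p,d=imaging.snapshot(n); cv2.imwrite(f"pics/{n}0.png",p[:,:,::-1]); np.save(f"pics/{n}0.npy",d)
    c=imaging.calibration(n); print(n,c)
    for k in ["gearbox","guard_center","rack","bolt_a_top","cover_a_bar","bowl","cup","brush"]:
        print(k,[(np.round(r["xyz"],3).tolist(),round(r["p"],2)) for r in finder.spot_in(n,k)][:5])
print(bot.current_time())
E
```

```text
pics
0.0
scene {'fov_y': 42.88660344219206, 'cx': 267.9069125562175, 'cy': 207.5009870709411, 'cam_to_world': array([[ 0.03300891, -0.75152707,  0.65887592,  1.43725935],
       [ 0.99943528,  0.02067294, -0.02649056, -0.05824726],
       [ 0.00628747,  0.65937826,  0.75178506,  1.06525482],
       [ 0.        ,  0.        ,  0.        ,  1.        ]])}
gearbox [([0.654, -0.144, 0.075], 0.64)]
guard_center [([0.563, -0.139, 0.137], 0.88), ([0.622, -0.154, 0.082], 0.53)]
rack [([0.526, 0.3, 0.05], 0.93), ([0.713, 0.236, 0.022], 0.65), ([0.635, -0.086, 0.073], 0.3)]
bolt_a_top []
cover_a_bar [([0.634, -0.081, 0.074], 0.96), ([0.563, -0.144, 0.135], 0.34)]
bowl [([0.711, 0.236, 0.02], 0.78)]
cup [([0.438, -0.423, 0.059], 0.7)]
brush []
top {'fov_y': 43.61252743323856, 'cx': 274.5630299960236, 'cy': 209.04882120136742, 'cam_to_world': array([[-1.17543356e-02,  9.84373927e-01, -1.75698056e-01,
         3.18598068e-01],
       [-9.99929929e-01, -1.13246646e-02,  3.44800248e-03,
        -2.25842705e-02],
       [ 1.40440218e-03,  1.75726274e-01,  9.84438065e-01,
         1.45056946e+00],
       [ 0.00000000e+00,  0.00000000e+00,  0.00000000e+00,
         1.00000000e+00]])}
gearbox [([0.574, -0.148, 0.07], 0.68)]
guard_center [([0.551, -0.138, 0.153], 0.79), ([0.646, -0.428, 0.014], 0.36)]
rack []
bolt_a_top []
cover_a_bar [([0.635, -0.084, 0.077], 0.92), ([0.627, -0.153, 0.08], 0.4)]
bowl [([0.732, 0.232, 0.02], 0.96)]
cup [([0.421, -0.436, 0.042], 0.62)]
brush [([0.647, -0.427, 0.014], 0.86)]
0.9
```

View pics/scene0.png

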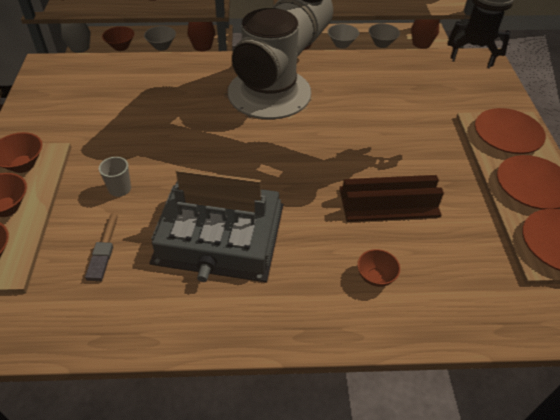

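View pics/top0.png

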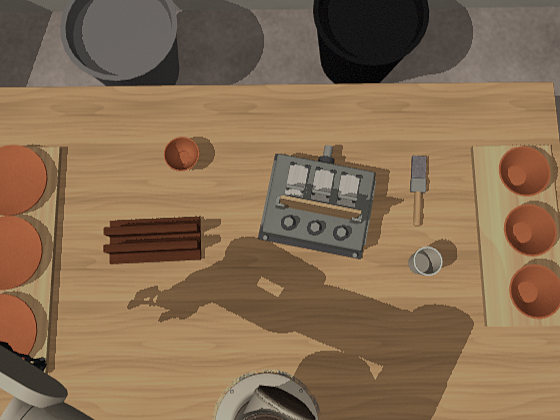

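```bash
cat > h.py <<'E'
from bench import bot, fingers, kin, imaging, finder
import cv2,numpy as np
def cloud(n,d,c):
    H,W=d.shape; f=H/2/np.tan(np.radians(c["fov_y"]/2))
    u,v=np.meshgrid(np.arange(W),np.arange(H))
    P=np.stack([(u-c["cx"])/f*d,-(v-c["cy"])/f*d,-d,np.ones_like(d)],-1)@c["cam_to_world"].T
    P=P[...,:3]; P[d<=0]=np.nan
    return P
E
python3 - <<'E'
from h import *
C={}
for n in ["scene","top"]:
    d=np.load(f"pics/{n}0.npy"); P=cloud(n,d,imaging.calibration(n)).reshape(-1,3); C[n]=P
    def box(x0,x1,y0,y1,z0,z1):
        m=(P[:,0]>x0)&(P[:,0]<x1)&(P[:,1]>y0)&(P[:,1]<y1)&(P[:,2]>z0)&(P[:,2]<z1); return P[m]
    def rect(Q):
        r=cv2.minAreaRect((Q[:,:2]*1000).astype(np.float32)); return len(Q),np.round(r[0],1),np.round(r[1],1),round(r[2],2),np.round(np.median(Q[:,2]),4),np.round(Q[:,2].min(),3),np.round(Q[:,2].max(),3)
    print(n)
    t=box(.3,.9,-.1,.3,-.02,.02);print("table z",np.median(t[:,2]))
    print("guardtop",rect(box(.4,.75,-.3,.05,.160,.2)))
    print("deck",rect(box(.4,.75,-.35,.05,.062,.076)))
    print("all>0.03",rect(box(.4,.8,-.36,.05,.03,.2)))
    Q=box(.3,.65,.1,.45,.055,.08); print("racktop",rect(Q))
    Q=box(.3,.65,.1,.45,.004,.08); print("rack all",rect(Q))
    print("table objects", [rect(box(.5,.85,.15,.32,.008,.06))] , rect(box(.3,.5,-.5,-.36,.02,.12)))
E
```

```text
scene
table z -0.0014632414631701174
guardtop (652, array([ 557.5, -142. ]), array([201.7,  15.7]), 77.66, np.float64(0.1734), np.float64(0.16), np.float64(0.182))
deck (4431, array([ 594.3, -148.4]), array([282.8, 234. ]), 78.88, np.float64(0.069), np.float64(0.062), np.float64(0.076))
all>0.03 (9919, array([ 614.7, -154. ]), array([286.8, 276.2]), 78.86, np.float64(0.0726), np.float64(0.03), np.float64(0.182))
racktop (1586, array([494.7, 302.4]), array([ 77.2, 252.2]), 2.42, np.float64(0.0641), np.float64(0.055), np.float64(0.072))
rack all (4112, array([470.6, 285.9]), array([341. , 329.1]), 85.98, np.float64(0.0455), np.float64(0.004), np.float64(0.072))
table objects [(2093, array([640.5, 248.5]), array([277.1, 142.8]), 0.06, np.float64(0.0256), np.float64(0.008), np.float64(0.06))] (854, array([ 423.2, -424.5]), array([74.1, 75.9]), 79.13, np.float64(0.0599), np.float64(0.02), np.float64(0.088))
top
table z 0.001268443196759339
guardtop (386, array([ 555.5, -140.2]), array([201.8,   9.7]), 77.99, np.float64(0.1796), np.float64(0.16), np.float64(0.189))
deck (5024, array([ 593.4, -147.9]), array([283. , 238.1]), 77.93, np.float64(0.0708), np.float64(0.062), np.float64(0.076))
all>0.03 (8715, array([ 611.7, -151.8]), array([284.6, 276. ]), 78.15, np.float64(0.073), np.float64(0.03), np.float64(0.189))
racktop (1640, array([492.5, 303.9]), array([ 69.2, 251. ]), 2.31, np.float64(0.0672), np.float64(0.055), np.float64(0.078))
rack all (5960, array([475. , 274.8]), array([349.7, 349.9]), 0.05, np.float64(0.0128), np.float64(0.004), np.float64(0.078))
table objects [(1458, array([674. , 235.2]), array([168. , 348.2]), 89.78, np.float64(0.0173), np.float64(0.008), np.float64(0.06))] (491, array([ 420.8, -421.5]), array([74.2, 74.3]), 79.03, np.float64(0.0667), np.float64(0.02), np.float64(0.093))
```

```bash
python3 - <<'E'
import cv2
a=cv2.imread('pics/top0.png'); cv2.imwrite('pics/top0z.png',cv2.resize(a[130:280,90:390],None,fx=2.6,fy=2.6,interpolation=cv2.INTER_CUBIC))
E
```

```text
(no output)
```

View pics/top0z.png

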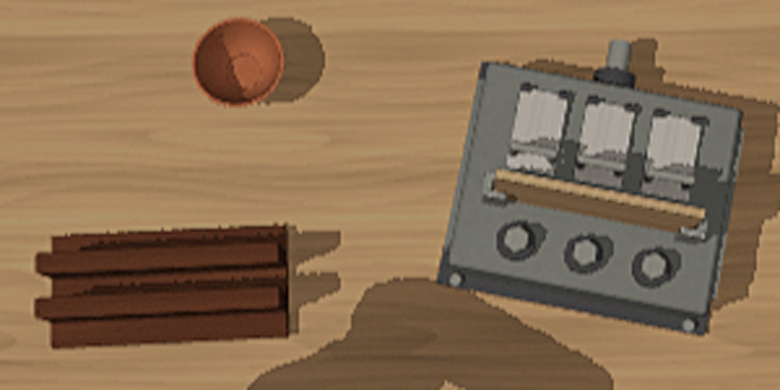

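```bash
cat >> h.py <<'E'
def wcloud(d,c):
    H,W=d.shape; f=H/2/np.tan(np.radians(c["fov_y"]/2))
    u,v=np.meshgrid(np.arange(W),np.arange(H)); a=u-c["cx"]; b=v-c["cy"]
    r=np.hypot(a,b)+1e-9; t=r/f; ok=(t<1.4)&(d>0); s=np.tan(np.minimum(t,1.4))/r
    P=np.stack([a*s*d,-b*s*d,-d,np.ones_like(d)],-1)@c["cam_to_world"].T
    P=P[...,:3]; P[~ok]=np.nan
    return P
def down(yaw,sgn=1,tilt=0):
    "tool y along sgn * body x axis at yaw; tilt>0 leans the gripper back toward +x (tool rotates with opening cover)"
    gx=np.array([np.cos(yaw),np.sin(yaw),0]); gy=np.array([-np.sin(yaw),np.cos(yaw),0])
    z=-(np.cos(tilt)*np.array([0,0,1])+np.sin(tilt)*gx)
    y=sgn*(np.cos(tilt)*gx-np.sin(tilt)*np.array([0,0,1]))
    return np.stack([np.cross(y,z),y,z],1)
def rect(Q):
    r=cv2.minAreaRect((Q[:,:2]*1000).astype(np.float32)); return len(Q),np.round(r[0],1),np.round(r[1],1),round(r[2],2),np.round(np.median(Q[:,2]),4)
E
python3 - <<'E'
from h import *
print(bot.current_orientation().round(2) if hasattr(bot.current_orientation(),'round') else bot.current_orientation())
yg=np.radians(-12); yr=np.radians(2.4)
R=lambda x,y:np.array([np.cos(yg)*x-np.sin(yg)*y,np.sin(yg)*x+np.cos(yg)*y])
O=np.array([.585,-.147])
for s in (1,-1):
    print(s)
    for nm,p,o in [("guard",[.556,-.141,.3],down(yg,s)),("g",[.556,-.141,.158],down(yg,s)),("rack",[.493,.303,.3],down(yr,s)),("rk",[.493,.303,.1],down(yr,s))]+\
      [(f"bolt{y}",[*(O+R(-.075,y)),.096],down(yg,s)) for y in(.07,-.07)]+[(f"cov{y}t{t}",[*(O+R(.085-.016,y)),.136],down(yg,s,np.radians(t))) for y in(.07,-.07) for t in(0,25,45)]:
        q=kin.solve_ik(p,o); print(nm,None if q is None else np.round(q,2))
E
```

```text
[[-0.93  0.37 -0.  ]
 [ 0.37  0.93 -0.  ]
 [ 0.   -0.   -1.  ]]
1
guard [-0.38  0.13  1.32 -0.    1.69 -0.17]
g [-0.38  0.18  1.55 -0.    1.41 -0.17]
rack [ 0.42  0.15  1.31 -0.    1.69  0.38]
rk [ 0.42  0.24  1.61 -0.    1.3   0.38]
bolt0.07 [-0.26  0.14  1.73 -0.    1.27 -0.06]
bolt-0.07 [-0.53  0.15  1.71 -0.    1.27 -0.32]
cov0.07t0 [-0.25  0.4   1.32 -0.    1.42 -0.04]
cov0.07t25 [-0.25  0.71  0.91 -0.02  1.96 -0.04]
cov0.07t45 [-0.24  0.98  0.57 -0.03  2.37 -0.05]
cov-0.07t0 [-0.46  0.41  1.31 -0.    1.43 -0.25]
cov-0.07t25 [-0.42  0.72  0.9  -0.09  1.95 -0.22]
cov-0.07t45 [-0.4   0.99  0.55 -0.19  2.36 -0.27]
-1
guard None
g None
rack [ 0.42  0.15  1.31 -0.    1.69 -2.77]
rk [ 0.42  0.24  1.61 -0.    1.3  -2.77]
bolt0.07 None
bolt-0.07 None
cov0.07t0 None
cov0.07t25 None
cov0.07t45 None
cov-0.07t0 None
cov-0.07t25 None
cov-0.07t45 None
```

Sign +1 works everywhere. Moving above the guard for a wrist look.

```bash
python3 - <<'E'
from h import *
yg=np.radians(-12)
bot.reach([.53,-.135,.33],down(yg))
c=imaging.calibration("wrist"); p,d=imaging.snapshot("wrist"); np.save("pics/w1.npy",d); cv2.imwrite("pics/w1.png",p[:,:,::-1])
print(bot.current_time(),c["fov_y"],c["cam_to_world"][:3,3])
for k in ["guard_center","bolt_a_top","cover_a_bar","gearbox"]:
    print(k,[(np.round(r["xyz"],3).tolist(),round(r["p"],2)) for r in finder.spot_in("wrist",k)][:5])
P=wcloud(d,c); Q=P.reshape(-1,3); np.save("pics/w1P.npy",P)
def box(x0,x1,y0,y1,z0,z1):
    m=(Q[:,0]>x0)&(Q[:,0]<x1)&(Q[:,1]>y0)&(Q[:,1]<y1)&(Q[:,2]>z0)&(Q[:,2]<z1); return Q[m]
print(rect(box(.4,.7,-.3,.03,.170,.195)))
print("deck",rect(box(.4,.75,-.35,.05,.064,.076)))
print("table",np.nanmedian(box(.3,.75,-.35,.05,-.02,.02)[:,2]))
E
```

```text
3.5917 65.70646984690485 [ 0.54414556 -0.07050887  0.47207223]
guard_center [([0.557, -0.132, 0.179], 0.85), ([0.497, -0.196, 0.095], 0.67)]
bolt_a_top [([0.526, -0.061, 0.099], 0.59), ([0.495, -0.195, 0.097], 0.29), ([0.608, -0.217, 0.073], 0.24)]
cover_a_bar [([0.637, -0.085, 0.076], 0.65), ([0.513, -0.133, 0.094], 0.57)]
gearbox [([0.589, -0.133, 0.07], 0.82)]
(1880, array([ 556.5, -140.4]), array([201.7,   8.7]), 78.08, np.float64(0.1794))
deck (20946, array([ 585.5, -145.8]), array([267.4, 219.4]), 77.93, np.float64(0.0695))
table -0.0004495294927387983
```

View pics/w1.png

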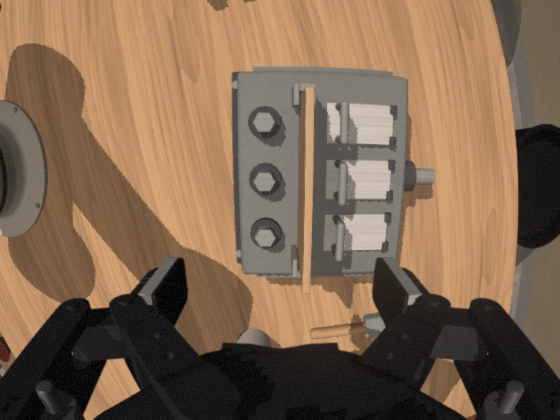

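```bash
python3 - <<'E'
from h import *
yg=np.radians(-12)
g=[.5565,-.1404]
fingers.gripper_to(.06)
bot.movel([*g,.22],down(yg),rate=.2)
bot.movel([*g,.145],rate=.12)
fingers.gripper_to(.0,squeeze=45)
print(bot.current_time(),bot.current_gripper_width(),bot.current_ft_force(),bot.current_eef_pos())
bot.movel([*g,.21],rate=.08)
print(bot.current_ft_force(),bot.current_gripper_width())
bot.movel([*g,.275],rate=.15)
f=bot.current_ft_force()
p,d=imaging.snapshot("scene"); cv2.imwrite("pics/s2.png",p[:,:,::-1])
print(bot.current_time(),f,bot.current_gripper_width())
E
```

```text
6.175 0.007415220975862545 [-0.46688016 -0.37481396  4.70069036] [ 0.55665285 -0.14044666  0.14537262]
[ 0.58110925 -0.65581982 -0.92057081] 0.007166210540319917
7.775 [-0.19614239  1.22336643 -0.88010371] 0.0073168781921204495
```

View pics/s2.png

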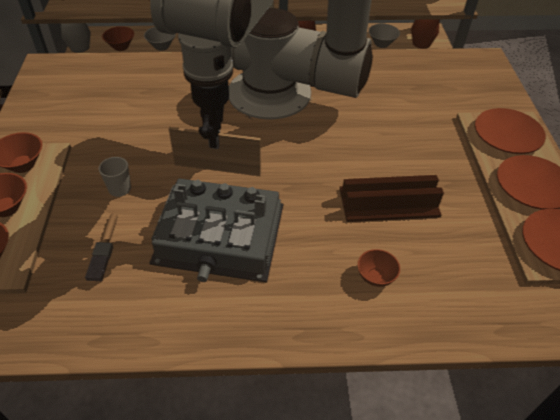

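```bash
python3 - <<'E'
from h import *
yr=np.radians(2.35)
bot.movel([.4932,.303,.275],down(yr),rate=.25)
c=imaging.calibration("wrist"); p,d=imaging.snapshot("wrist"); cv2.imwrite("pics/w3.png",p[:,:,::-1])
P=wcloud(d,c); Q=P.reshape(-1,3)
def box(x0,x1,y0,y1,z0,z1):
    m=(Q[:,0]>x0)&(Q[:,0]<x1)&(Q[:,1]>y0)&(Q[:,1]<y1)&(Q[:,2]>z0)&(Q[:,2]<z1); return Q[m]
T=box(.4,.6,.1,.46,.058,.076); print("racktop",rect(T))
print("guard",rect(box(.4,.6,.1,.46,.19,.24)),rect(box(.4,.6,.1,.46,.25,.31)), bot.current_gripper_width(),bot.current_time())
u=np.array([np.cos(yr),np.sin(yr)]); x=(T[:,:2]-[.4932,.303])@u; print(np.histogram(x,np.arange(-.05,.051,.004)))
E
```

```text
racktop (6863, array([492.4, 322.2]), array([ 68.9, 212.6]), 2.21, np.float64(0.0664))
guard (0, array([0., 0.]), array([0., 0.]), 0.0, np.float64(nan)) (8282, array([496.9, 340.8]), array([123.4,  34.4]), 83.98, np.float64(0.3089)) 0.007283368385144892 9.7667
(array([  0,   0,   0,  36, 605, 680, 664, 626, 647, 261,   0,   0,   0,
         0,   0,  58, 667, 671, 657, 643, 632,  16,   0,   0,   0]), array([-0.05 , -0.046, -0.042, -0.038, -0.034, -0.03 , -0.026, -0.022,
       -0.018, -0.014, -0.01 , -0.006, -0.002,  0.002,  0.006,  0.01 ,
        0.014,  0.018,  0.022,  0.026,  0.03 ,  0.034,  0.038,  0.042,
        0.046,  0.05 ]))
  return _methods._mean(a, axis=axis, dtype=dtype,
  ret = ret.dtype.type(ret / rcount)
```

View pics/w3.png

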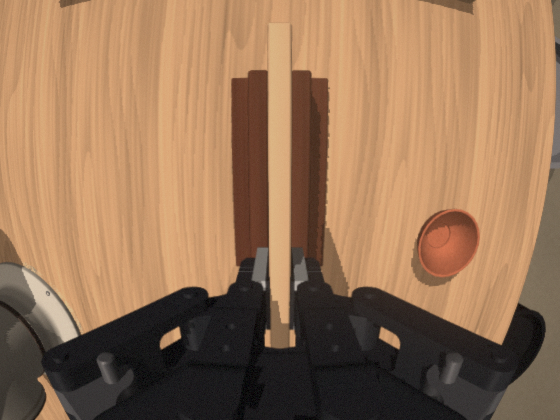

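```bash
python3 - <<'E'
from h import *
g=[.4927,.303]
bot.movel([*g,.16],rate=.2)
print(bot.current_ft_force())
bot.movel([*g,.095],rate=.1)
z=.095
while z>.080:
    f=bot.current_ft_force(); print(round(z,3),np.round(f,2))
    if f[2]>2.5: break
    z-=.002; bot.movel([*g,z],rate=.05)
fingers.gripper_to(.045)
print(bot.current_eef_pos(),bot.current_time())
bot.movel([*g,.2],rate=.25)
for n in("top","scene"):
    p,d=imaging.snapshot(n); cv2.imwrite(f"pics/{n}4.png",p[:,:,::-1])
    Q=cloud(n,d,imaging.calibration(n)).reshape(-1,3)
    m=(abs(Q[:,0]-.493)<.1)&(abs(Q[:,1]-.303)<.14)&(Q[:,2]>.09)&(Q[:,2]<.13); print(rect(Q[m]))
a=cv2.imread("pics/scene4.png"); cv2.imwrite("pics/scene4z.png",cv2.resize(a[80:280,300:480],None,fx=3,fy=3))
E
```

```text
[ 0.21722382 -0.47792851 -1.03593704]
0.095 [-0.09 -0.07 -0.61]
0.093 [-0.11 -0.07 -1.25]
0.091 [-0.26 -1.14 -0.57]
0.089 [-0.33  0.14 -1.29]
0.087 [-0.52  0.52  3.76]
[0.49265078 0.30297005 0.0869029 ] 12.7417
(168, array([494.9, 245.7]), array([ 8.9, 86.4]), 2.36, np.float64(0.1208))
(808, array([494.6, 301. ]), array([ 16.6, 202.7]), 2.75, np.float64(0.1095))
```

View pics/scene4z.png

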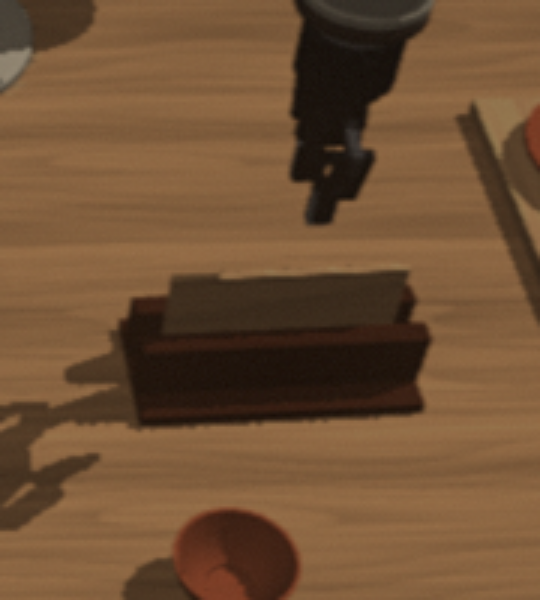

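```bash
cat >> h.py <<'E'
YG=np.radians(-12); O=np.array([.5856,-.1462])
def G(x,y): return O+np.array([np.cos(YG)*x-np.sin(YG)*y,np.sin(YG)*x+np.cos(YG)*y])
E
python3 - <<'E'
from h import *
fingers.gripper_to(0.0,squeeze=40)
found=None
first=True
for nm,y in (("a",.07),("b",0),("c",-.07)):
    b=G(-.075,y)
    if first: bot.reach([*b,.16],down(YG)); first=False
    else: bot.movel([*b,.115],rate=.2)
    bot.movel([*b,.101],rate=.15)
    f0=bot.current_ft_force()[2]; z=.101; zc=None
    while z>.080:
        z-=.001; bot.movel([*b,z],rate=.04)
        f=bot.current_ft_force()[2]-f0; 
        if f>1.5 and zc is None: zc=z
        print(nm,round(z,4),round(f,2),np.round(bot.current_eef_pos()[2],4))
        if f>12: break
    if z<.0905: found=nm
    print(nm,"contact",zc,"stop",z,"t",bot.current_time())
    if found:
        bot.movel([*b,z-.001],rate=.04); print(bot.current_ft_force(),bot.current_eef_pos()); 
    bot.movel([*b,.115],rate=.15)
    if found: break
print(found,bot.current_time())
E
```

```text
a 0.1 0.23 0.1008
a 0.099 -0.09 0.0991
a 0.098 -0.36 0.0979
a 0.097 0.36 0.0969
a 0.096 0.05 0.096
a 0.095 14.45 0.0959
a contact 0.095 stop 0.095 t 17.3667
b 0.1 0.57 0.1003
b 0.099 0.52 0.0991
b 0.098 0.31 0.0979
b 0.097 -0.15 0.0969
b 0.096 0.74 0.0959
b 0.095 -0.26 0.0949
b 0.094 -0.06 0.0939
b 0.093 -0.38 0.0929
b 0.092 0.78 0.0919
b 0.091 0.15 0.0909
b 0.09 1.06 0.0899
b 0.089 0.05 0.0889
b 0.088 0.33 0.0879
b 0.087 -0.19 0.0869
b 0.086 1.57 0.086
b 0.085 14.6 0.0859
b contact 0.086 stop 0.08499999999999999 t 22.4
[-10.02641369   3.65020913  27.70868761] [ 0.51257827 -0.13070541  0.08577476]
b 23.0083
```

```bash
python3 - <<'E'
from h import *
bot.movel([*G(-.03,0),.25],rate=.25)
fingers.gripper_to(.06)
c=imaging.calibration("wrist"); p,d=imaging.snapshot("wrist"); cv2.imwrite("pics/w5.png",p[:,:,::-1])
P=wcloud(d,c).reshape(-1,3)
for nm,y in (("a",.07),("b",0),("c",-.07)):
    m=np.hypot(*(P[:,:2]-G(-.075,y)).T)<.008; print(nm,m.sum(),np.nanmedian(P[m,2]))
    # bars
    q=(P[:,:2]-O)@np.array([[np.cos(YG),-np.sin(YG)],[np.sin(YG),np.cos(YG)]])
    m=(abs(q[:,1]-y)<.012)&(abs(q[:,0]-.015)<.02)&(P[:,2]>.1)&(P[:,2]<.14); print(" bar",m.sum(),np.median(q[m],0),np.percentile(P[m,2],95) if m.any() else 0)
print([(np.round(r["xyz"],3).tolist(),round(r["p"],2)) for r in finder.spot_in("wrist","cover_b_bar")],bot.current_time())
E
```

```text
a 235 0.09552697225347323
 bar 324 [0.01468628 0.07041923] 0.11731144528070885
b 2977 0.3099359843452054
 bar 274 [0.01457657 0.00051706] 0.1171480446134942
c 180 0.09536584968238893
 bar 239 [ 0.01467702 -0.06977215] 0.11724031732264567
[([0.625, -0.152, 0.076], 0.87), ([0.513, -0.132, 0.083], 0.19)] 24.425
```

View pics/w5.png

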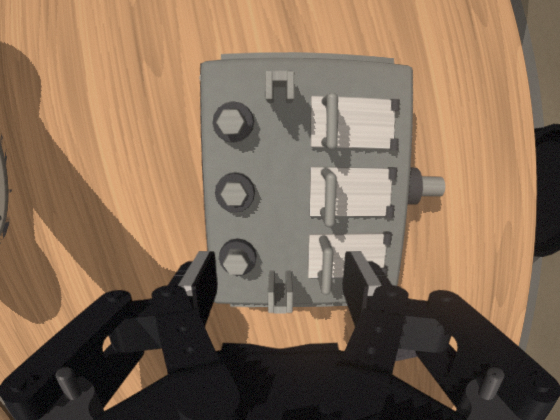

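```bash
python3 - <<'E'
from h import *
c=imaging.calibration("wrist"); p,d=imaging.snapshot("wrist")
P=wcloud(d,c).reshape(-1,3)
for nm,y in (("a",.07),("b",0),("c",-.07)):
    m=(np.hypot(*(P[:,:2]-G(-.075,y)).T)<.009)&(P[:,2]<.2); print(nm,m.sum(),np.percentile(P[m,2],[10,50,90]))
for y in (.07,0,-.07):
    print([None if kin.solve_ik([*G(.069,y),.16],down(YG,1,np.radians(t))) is None else 1 for t in (0,15,25,30)])
E
```

```text
a 300 [0.09458855 0.09548905 0.09645001]
b 260 [0.08449352 0.08541038 0.08638106]
c 227 [0.09450369 0.09538035 0.09633121]
[1, 1, 1, 1]
[1, 1, 1, 1]
[1, 1, 1, 1]
```

```bash
cat >> h.py <<'E'
def barpose(th,tilt):
    r=np.array([-.070,.038]); c,s=np.cos(th),np.sin(th)
    bx=.0848+c*r[0]+s*r[1]; bz=.074-s*r[0]+c*r[1]
    Rm=down(YG,1,tilt)
    return np.array([*G(bx,.0003),bz])+.019*Rm[:,2],Rm
E
python3 - <<'E'
from h import *
p,R=barpose(0,0); print(p)
bot.movel(p+[0,0,.05],R,rate=.25)
bot.movel(p,rate=.12)
fingers.gripper_to(0,squeeze=40)
print(bot.current_gripper_width(),bot.current_ft_force(),bot.current_time())
for a in range(8,57,8):
    p,R=barpose(np.radians(a),np.radians(a*.5)); bot.movel(p,R,rate=.06)
    print(a,np.round(bot.current_ft_force(),2),round(bot.current_gripper_width(),4),bot.current_time())
for n in("top","scene"):
    q,d=imaging.snapshot(n); cv2.imwrite(f"pics/{n}6.png",q[:,:,::-1]); np.save(f"pics/{n}6.npy",d)
a=cv2.imread("pics/scene6.png"); cv2.imwrite("pics/scene6z.png",cv2.resize(a[120:300,80:320],None,fx=3,fy=3))
E
```

```text
[ 0.60013896 -0.14898365  0.093     ]
0.008494043666228515 [-6.94617201e-01 -3.63461519e-03  6.07060971e+00] 26.175
8 [-5.51  1.04  1.22] 0.0088 26.5
16 [-9.75  2.14  5.69] 0.0087 26.825
24 [-12.54   2.61   9.98] 0.0084 27.15
32 [-11.75   3.62  15.52] 0.0083 27.475
40 [-10.12   2.99  18.87] 0.0086 27.7917
48 [-8.4   3.33 21.47] 0.0084 28.1083
56 [-1.75  1.77 18.67] 0.0078 28.425
```

View pics/scene6z.png

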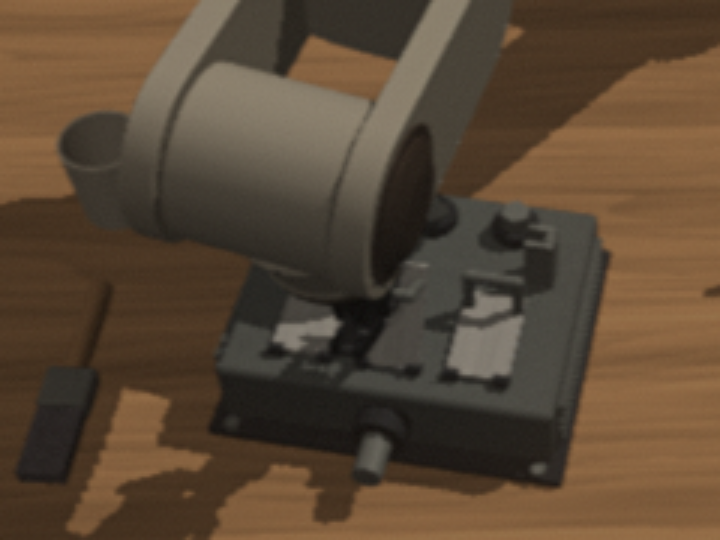

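View pics/scene6.png

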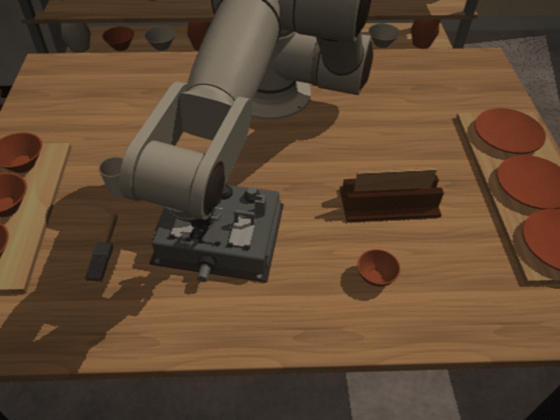

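```bash
python3 - <<'E'
from h import *
print(bot.current_ft_force(),bot.current_gripper_width(),bot.current_eef_pos(),barpose(np.radians(56),np.radians(28))[0])
c=imaging.calibration("wrist"); p,d=imaging.snapshot("wrist"); cv2.imwrite("pics/w7.png",p[:,:,::-1])
for nm,P in (("w",wcloud(d,c)),("scene",cloud("scene",np.load("pics/scene6.npy"),imaging.calibration("scene"))),("top",cloud("top",np.load("pics/top6.npy"),imaging.calibration("top")))):
    P=P.reshape(-1,3); P=P[np.isfinite(P[:,0])]
    q=(P[:,:2]-O)@np.array([[np.cos(YG),-np.sin(YG)],[np.sin(YG),np.cos(YG)]])
    for y in (.07,0,-.07):
        print(nm,y)
        for x in np.arange(.01,.1,.01):
            m=(abs(q[:,1]-y)<.022)&(abs(q[:,0]-x)<.003)&(P[:,2]<.3); 
            print("  ",round(x,3),m.sum(),np.round(np.percentile(P[m,2],[5,50,95]),3) if m.any() else "")
E
```

```text
[-1.42631692  1.69670036 17.47927692] 0.00869039678746826 [ 0.65273632 -0.16007216  0.13787633] [ 0.65241113 -0.16009444  0.13650596]
w 0.07
   0.01 363 [0.076 0.077 0.116]
   0.02 1923 [0.076 0.104 0.116]
   0.03 523 [0.076 0.077 0.078]
   0.04 563 [0.076 0.077 0.077]
   0.05 603 [0.075 0.077 0.077]
   0.06 634 [0.075 0.077 0.078]
   0.07 683 [0.075 0.077 0.078]
   0.08 690 [0.075 0.077 0.078]
   0.09 820 [0.069 0.07  0.079]
w 0
   0.01 131 [0.069 0.07  0.07 ]
   0.02 118 [0.069 0.07  0.07 ]
   0.03 105 [0.068 0.069 0.07 ]
   0.04 981 [0.07  0.143 0.145]
   0.05 441 [0.069 0.131 0.14 ]
   0.06 2673 [0.113 0.222 0.249]
   0.07 7374 [0.101 0.217 0.244]
   0.08 3605 [0.084 0.156 0.193]
   0.09 3817 [0.069 0.208 0.241]
w -0.07
   0.01 0 
   0.02 0 
   0.03 18 [0.076 0.077 0.077]
   0.04 32 [0.075 0.076 0.077]
   0.05 37 [0.076 0.077 0.077]
   0.06 0 
   0.07 0 
   0.08 0 
   0.09 0 
scene 0.07
   0.01 29 [0.073 0.075 0.113]
   0.02 122 [0.074 0.099 0.116]
   0.03 43 [-0.753  0.074  0.078]
   0.04 52 [-0.758  0.074  0.078]
   0.05 59 [-0.756  0.074  0.078]
   0.06 55 [-0.756  0.074  0.07
[... 448 characters left out ...]
 
   0.04 19 [0.072 0.076 0.079]
   0.05 34 [0.072 0.075 0.078]
   0.06 46 [-0.755  0.075  0.078]
   0.07 59 [-0.753  0.074  0.079]
   0.08 50 [-0.757  0.074  0.078]
   0.09 72 [-0.755  0.069  0.078]
top 0.07
   0.01 0 
   0.02 0 
   0.03 0 
   0.04 0 
   0.05 0 
   0.06 0 
   0.07 0 
   0.08 0 
   0.09 0 
top 0
   0.01 0 
   0.02 0 
   0.03 0 
   0.04 0 
   0.05 0 
   0.06 0 
   0.07 0 
   0.08 0 
   0.09 0 
top -0.07
   0.01 39 [0.076 0.098 0.121]
   0.02 7 [0.089 0.115 0.118]
   0.03 15 [0.074 0.078 0.083]
   0.04 14 [0.075 0.079 0.083]
   0.05 14 [0.074 0.078 0.082]
   0.06 13 [0.076 0.08  0.081]
   0.07 14 [0.072 0.078 0.081]
   0.08 15 [0.073 0.078 0.084]
   0.09 10 [0.067 0.069 0.081]
```

View pics/w7.png

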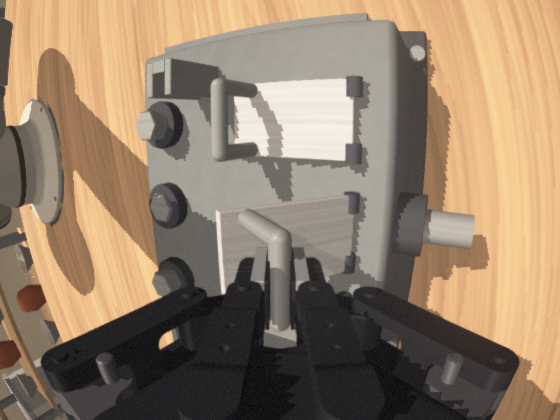

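```bash
python3 - <<'E'
from h import *
p,R=barpose(np.radians(56),np.radians(28))
bot.movel(p+[0.0003,0,.0015],R,rate=.02); bot.wait(.5)
print(bot.current_ft_force(),bot.current_gripper_width(),bot.current_eef_pos(),bot.current_qd())
q,d=imaging.snapshot("scene"); P=cloud("scene",d,imaging.calibration("scene")).reshape(-1,3)
m=(abs(P[:,0]-.493)<.1)&(abs(P[:,1]-.303)<.14)&(P[:,2]>.09)&(P[:,2]<.13); print("guard",rect(P[m]),P[m,2].max())
c=imaging.calibration("wrist"); q,d=imaging.snapshot("wrist"); P=wcloud(d,c).reshape(-1,3)
g=(P[:,:2]-O)@np.array([[np.cos(YG),-np.sin(YG)],[np.sin(YG),np.cos(YG)]])
m=(g[:,1]>.014)&(g[:,1]<.022)&(g[:,0]>.042)&(g[:,0]<.075)&(P[:,2]>.085)&(P[:,2]<.15)
s=np.polyfit(g[m,0],P[m,2],1); print("flap angle",m.sum(),np.degrees(np.arctan(-s[0])))
print(bot.current_time())
E
```

```text
[-0.25980421  0.77882109  7.21538438] 0.008238866382205669 [ 0.6527924  -0.16011539  0.13806445] [-8.54534752e-04  8.09688003e-05 -6.19497858e-04  1.85436735e-03
 -1.58448744e-03  1.12664729e-03]
guard (820, array([495.2, 301.1]), array([ 17.5, 203.1]), 3.29, np.float64(0.1093)) 0.12644016427528726
flap angle 1169 55.89479049477143
29.425
```

```bash
python3 - <<'E'
from h import *
print(bot.sign_off(), bot.current_time())
E
```

```text
the job is handed in; nothing more can be done
the job is handed in; nothing more can be done
```

The job is done and handed in at about 29 s of the 64 s allowed, with the gripper still holding the loose bolt's cover open.

- **Guard panel:** I slid it up out of the posts and stood it in the rack slot. The last scene-camera check shows it upright there, with its top edge at about 0.12 m and its centre close to the slot's.
- **Bolts:** bolt a was tight: it did not move at about 14 N. Bolt b sank and stopped 10 mm down, where I pushed it with about 28 N. Wrist depth confirmed it stayed down, at 85.4 mm against 95.5 mm for a and c. Bolt c was not tapped because the loose one was already found.
- **Cover b:** it is lifted by its bar, and I measured the opening at 55.9°. Covers a and c read shut. After I eased the pose slightly, about 7 N remained on the wrist.
- **Disagreements:** while bolt b was sinking, the force readings taken between steps were near zero rather than the expected 3 N. Its depth was right both by touch and by camera. The force on the wrist rose to about 23 N while I lifted the cover, because my estimated arc was 1 to 2 mm off.
- **Crockery and brush:** they look unmoved in the later scene picture. I judged this by eye and did not measure it.

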